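# Vent the pressure cooker with the pick

## Task

Take the steel pick out of the utensil rack and use its tip to press the recessed vent plunger of the pressure cooker well down, without ramming it, and keep it down for about two seconds. Then ease the plunger up slowly, so that it never snaps back, and hang the pick back in its own hole of the rack, leaving everything else on the counter where it is.

Things in the scene. Friction and masses are not known exactly. Their poses are not given: they have to be found in the camera images.
- pick: Steel pick, hung upright by its round flange in one hole of the rack; the only square handle there. Origin: centre of the flange's underside; z points up to the handle end. Flange 40 mm across, z 0 to 5 mm. Wooden handle 24 x 24 mm (sides along x and y), z 5 to 85 mm. Shaft 12 mm in diameter, from the flange down to a round tip at z = -84 mm. About 0.12 kg, varies.
- pick_tip (a point): The end of the pick's round tip, 84 mm below the underside of its flange; axes as pick.
- rack: Fixed wooden rack, 80 (x) by 280 (y) by 110 mm high; origin at the centre of its underside. Its 10 mm top board has three through holes 24 mm across, at y = -100, 0 and 100 mm. Utensil flanges rest on the board, shafts hang below it over an 8 mm base board. Pick, paddle and fork are spread over the holes at random.
- paddle: Another utensil hung in the rack, to be left alone: pear-shaped round wooden knob up to 30 mm thick, 75 mm high above the rack, flat wooden blade below. Origin: centre of its flange's underside.
- fork: Another utensil hung in the rack, to be left alone: flat wooden grip 10 x 34 mm, 65 mm high above the rack, two steel tines below. Origin: centre of its flange's underside.
- cooker: Fixed round shallow pressure cooker, 275 mm across, steel with a dark lid; origin at the centre of its underside, front is -x. The lid's flat top is 110 mm high, with a low dome in the middle and a black lift bow behind it, up to 149 mm high. The vent boss stands on the front part of the lid.
- vent: Vent boss on the lid: steel tube, 36 mm outside, 24 mm inside, leaning 35 degrees from vertical to the cooker's front. Origin: centre of its mouth, about 155 mm above the counter; z points out of the mouth along the axis. The bore is clear down to the plunger, whose flat face (21 mm across) rests 12 to 20 mm below the mouth, differently each run: it has to be felt.
- plunger (a joint): Travel of the spring plunger along the vent's axis, m: 0 at rest, 0.010 fully down. It pushes back with 4 N at the start, 10 N fully down, then stops hard. Pressed: above 0.007; back up: below 0.002. Let go, it snaps up at several hundred mm/s; rising faster than 60 mm/s counts as snapping back.
- mug: White mug, 80 mm across, 90 mm high, loose; origin at its underside. Leave alone.
- saucer: White saucer, 130 mm across, loose. Leave alone.
- oil: Green oil bottle, 64 mm across, 210 mm high, loose. Leave alone.
- jar: Glass jar, 80 mm across, 110 mm high, loose. Leave alone.
- can: Food can, 74 mm across, 100 mm high, loose. Leave alone.
- bowl: White bowl, 110 mm across, 50 mm high, loose. Leave alone.
- sponge: Grey scouring sponge, 100 x 65 x 30 mm, loose. Leave alone.
Mind the look-alikes: they are no part of the job. Leave any red look-alike of the pick alone.

How it is judged (in metres and radians):
On the way, in this order (a step that is already met when the one before it is completed fails the run):
1. the pick is lifted out of the rack (distance of pick from where it was at the start of the episode above 0.08 m), for 0.1 s.
2. the plunger is held down by the pick's tip inside the vent for a second and a half (value of joint plunger above 0.007 m and distance between pick_tip and vent below 0.036 m), for 1.5 s.
3. the plunger is back up (value of joint plunger below 0.002 m), for 0.2 s.
At the end, for the whole second after the job is handed in: The pick hangs upright again (within 7 degrees) in the hole it came from (within 14 mm of its starting place), at rest and let go, and the plunger is up (within 2 mm) (distance of pick from where it was at the start of the episode below 0.014 m and angle between pick's own z axis and vertical below 0.12 rad and linear speed of pick below 0.02 m/s and value of joint plunger below 0.002 m); the robot touches nothing.
It fails at once if the plunger snaps back (rises faster than 60 mm/s) (velocity of joint plunger below -0.06 m/s).
It fails at once if the cooker or its plunger is rammed with the pick (over 35 N) (contact force between pick and cooker above 35 N).
It fails at once if the arm hits the cooker (contact force between the arm and cooker above 5 N).
It fails at once if another utensil or a bystander is moved by more than 25 mm (distance of any of paddle, fork, mug, saucer, oil, jar, can, bowl, sponge from where it was at the start of the episode above 0.025 m).
It also fails if it takes over 72 s, if anything falls off the work surface, if the arm or the gripper's body presses on something with over 40 N, if the wrist force passes 120 N, or if a joint passes its speed limit or range.

## Robot

A 6-joint arm with a two-finger parallel gripper is mounted at the origin on the work surface. World frame = base frame: x ahead of the robot, y to its left, z up, the work surface at z = 0. Lengths are in m, angles in degrees, forces in N, time in s.
With the tool pointing down it reaches from about 0.25 to 0.725 m from the base axis. Payload 9.7 kg.
Tool frame: the origin (TCP) lies midway between the tips of the shut fingers; the grasp point (between the pads) lies 19 mm behind it; z points along the fingers, y is the line along which they close (so a half turn about z gives the same grasp; the last joint's range is limited). The gripper opens to 85 mm and grips with 20 to 120 N. Pads are 22 mm wide; open, the fingers measure 114 mm over their backs; the gripper's body (76 mm by 85 mm) begins 54 mm behind the grasp point. The pads swing forward as they close: fully open they stand 13 mm farther back than shut.
Start: joints at [74.943, 4.979, 10.078, 95.1, 0, 90], TCP at [0.143, 0.531, 0.231] pointing down, gripper open.
Joint ranges: [-179.16, 179.16], [-48.56, 103.87], [-65.8, 70.77], [-126.05, 130.52], [-82.76, 87.17], [-180, 180]. Speed limits (degrees/s): [127.2, 127.2, 147.25, 180, 180, 180].

## Interface

Orientations are given as [roll, pitch, yaw] about the fixed x, y, z axes, in that order (R = Rz(yaw) Ry(pitch) Rx(roll)).
In Python, from station import manip gives the robot as it stands. The module is installed in compiled form; this text tells all that it offers.
- The arm moves only by the shell command python3 -m jog 'ROWS'. ROWS is rows parted by semicolons, their numbers by spaces, 1 to 10 of them, each of 7 numbers: dx, dy, dz in m, then a rotation vector rx, ry, rz in degrees, then the opening from 0.0 (shut) to 1.0 (fully open); each row is the pose to reach, as a shift and turn from the pose commanded when the command began, along the tool's axes at that moment; what a row does not reach only later rows make up. A row lasts 1/12 s, in which the tool goes at most 0.0417 m and 7.16 degrees, less where a joint would pass 70% of its speed; a pose out of reach is approached as far as the arm can. The fingers move at their own pace and stop on an object; the grip force is fixed at half the most. Time passes only in rows, so rows that do not move let the fingers close. It prints the time, the measured TCP pose, the force, the opening and the grip force at its end.
- manip.get_state(): the state, without advancing time (a new reading comes with each control period).
- manip.get_image(name): name is "side" or "top" or "wrist"; returns the picture (480x640x3 uint8, red, green, blue); there is no depth.
- manip.camera_info(name): a dict with "K" (3x3 intrinsics, pixels), "R" (3x3) and "t" (3): a world point X has camera coordinates R X + t; the wrist camera has in their place "hand_eye" (4x4, takes a point from camera to tool coordinates, whose origin is the TCP and whose axes are the flange's). Camera axes: x right, y down, z forward; pixel columns grow to the right and rows downward; lengths in m; the calibration is good to about 2 mm. A picture is of the moment at which its call begins: read the wrist's pose just before it. camera_info takes no time and is no camera call.
- manip.job_done(): hands the job in; it is judged then, once.
Trained networks look in the newest picture that a camera, given by its name, has taken for a name from the list of things; names that differ only in an ending like _2 or _b are one class to them, and where a whole thing is asked for, a point or a joint stands for the part that bears it (a point fixed in the world has none). Each returns a list of dicts, best first, with "p" (0 to 1); they miss things now and then, are a little off and sometimes report something else, mostly with a low value. They report only what shows in the picture. A call takes as long as a camera call. They do not tell look-alikes from the thing itself.
- manip.find_in(camera, thing): "extent" ([left, top, right, bottom] in pixels, round what is visible of it).
The state is a dict: "t": time; "qpos": joint angles; "joint_vel": joint speeds; "tau": joint torques, N m; "eef_pos": TCP position; "eef_rot": TCP orientation; "force": force on the tool from outside, world axes, zero at the start; "wrist_torque": the same for the moment, N m; "grip_width": opening from 0.0 (shut) to 1.0 (fully open); "grip_force": force on a finger pad.
Only numpy, scipy, OpenCV 4.12 (cv2) and the standard library are available. Lean on these libraries where they do the work, as an engineer would, in place of code of your own. Each camera call takes 0.05 s, during which the arm holds its last target. There are 200 camera calls.

## Working session

There is one attempt and no reset: what is moved stays moved. The work goes in short steps, Python scripts to look and compute and a shell command to move; the robot and the scene stay as the last step left them, time stands still between calls to the robot, and variables do not carry over. Pictures are saved under pics/ and viewed, at most 12 in all, crops included, and the job is handed in when it is done.

```bash
mkdir -p pics; cat > h.py <<'E'
from station import manip
import numpy as np, cv2
from scipy.spatial.transform import Rotation as Ro
def snap(c,f=None):
    im=manip.get_image(c)
    if f: cv2.imwrite('pics/'+f,im[:,:,::-1])
    return im
E
python3 - <<'E'
from h import *
np.set_printoptions(precision=4,suppress=True)
s=manip.get_state();print(s)
for c in('side','top'):
    snap(c,c+'0.png');i=manip.camera_info(c);print(c,i['K'],i['R'],i['t'])
    for n in('pick','rack','vent','cooker','paddle','fork','mug','oil','jar','can','bowl','sponge','saucer'):
        print(n,[(np.round(d['extent']).tolist(),round(d['p'],2)) for d in manip.find_in(c,n)[:3]])
print(manip.camera_info('wrist'))
E
```

```text
{'t': 0.0, 'qpos': array([74.9421,  5.0102, 10.0331, 95.0986,  0.    , 89.9993]), 'joint_vel': array([ 0.0073,  0.0307, -0.0726, -0.043 , -0.0338,  0.1272]), 'tau': array([  0.0017, -52.0397,  46.4797,   0.0167,   0.0001,  -0.    ]), 'eef_pos': array([0.1428, 0.5309, 0.2306]), 'eef_rot': array([-179.9244,   -0.    ,  164.9428]), 'force': array([-0.271 ,  0.3877, -0.3079]), 'wrist_torque': array([ 0.0423, -0.0007,  0.0373]), 'grip_force': 0.0, 'grip_width': 1.0014840317534979}
side [[596.6893   0.     324.9174]
 [  0.     596.6893 240.8285]
 [  0.       0.       1.    ]] [[-0.9945 -0.1036 -0.0178]
 [-0.0621  0.7157 -0.6956]
 [ 0.0848 -0.6907 -0.7182]] [0.5132 0.1312 1.4056]
pick [([235.0, 381.0, 264.0, 432.0], 0.9), ([294.0, 347.0, 320.0, 389.0], 0.78)]
rack [([280.0, 280.0, 356.0, 428.0], 0.78), ([356.0, 252.0, 409.0, 290.0], 0.36), ([201.0, 334.0, 240.0, 394.0], 0.21)]
vent [([293.0, 174.0, 314.0, 191.0], 0.68), ([323.0, 271.0, 343.0, 305.0], 0.48)]
cooker [([222.0, 148.0, 327.0, 237.0], 0.76)]
paddle [([324.0, 272.0, 346.0, 300.0], 0.65)]
fork [([312.0, 313.0, 331.0, 345.0], 0.61)]
[... 933 characters left out ...]
ug [([480.0, 272.0, 521.0, 316.0], 0.69)]
oil [([259.0, 123.0, 288.0, 166.0], 0.55)]
jar [([181.0, 155.0, 218.0, 191.0], 0.71)]
can [([176.0, 329.0, 216.0, 358.0], 0.92)]
bowl [([177.0, 325.0, 215.0, 362.0], 0.75), ([478.0, 190.0, 520.0, 232.0], 0.7)]
sponge [([390.0, 285.0, 419.0, 329.0], 0.87)]
saucer [([299.0, 268.0, 349.0, 320.0], 0.92), ([244.0, 243.0, 263.0, 260.0], 0.58)]
{'K': array([[340.5039,   0.    , 316.1096],
       [  0.    , 340.5039, 240.3435],
       [  0.    ,   0.    ,   1.    ]]), 'hand_eye': array([[ 0.0001, -0.9588, -0.2841,  0.0725],
       [ 1.    ,  0.0001,  0.0001, -0.    ],
       [-0.    , -0.2841,  0.9588, -0.1427],
       [ 0.    ,  0.    ,  0.    ,  1.    ]])}
```

View pics/side0.png

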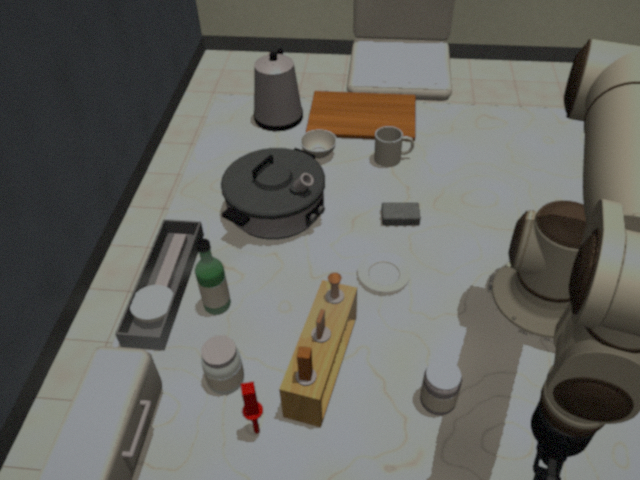

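View pics/top0.png

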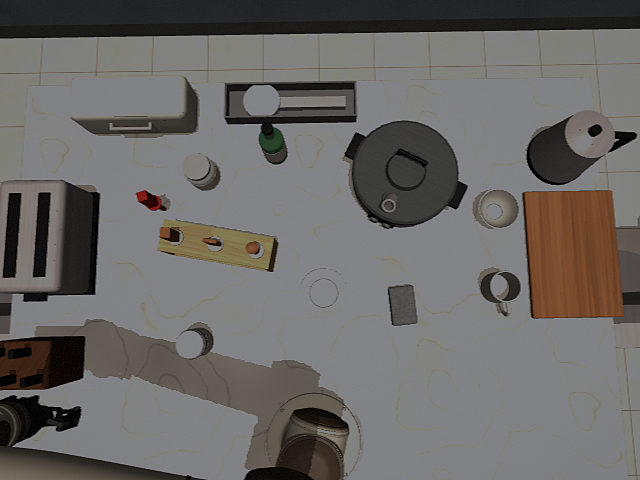

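The side view shows the pick (square handle) at about (305,362) in the rack's near hole, with the fork at (320,325) and the paddle at (335,288). The red look-alike is at (250,405). In the top view the pick is at (170,236), the vent mouth at (389,203) and the cooker centre at about (405,172).

```bash
cat >> h.py <<'E'
def ray(c,uv,s=None):
    i=manip.camera_info(c);d=np.linalg.inv(i['K'])@[uv[0],uv[1],1]
    if c=='wrist':
        R,p=s;H=i['hand_eye'];return p+R@H[:3,3],R@H[:3,:3]@d
    return -i['R'].T@i['t'],i['R'].T@d
def onz(c,uv,z,s=None):
    o,d=ray(c,uv,s);return o+d*(z-o[2])/d[2]
def tri(rs):
    A=0;b=0
    for o,d in rs:
        d=d/np.linalg.norm(d);P=np.eye(3)-np.outer(d,d);A=A+P;b=b+P@o
    return np.linalg.solve(A,b)
def pose():
    s=manip.get_state();return Ro.from_euler('xyz',s['eef_rot'],degrees=True).as_matrix(),s['eef_pos']
E
python3 - <<'E'
from h import *
np.set_printoptions(precision=4,suppress=True)
print('pickflange',onz('side',(306,379),.112),onz('top',(172,237),.112))
print('picktop tri',tri([ray('side',(304,349)),ray('top',(165,233))]))
print('paddle flange',onz('side',(336,298),.112),onz('top',(256,252),.112))
print('corners',[onz('top',p,.11) for p in((164,220),(278,237),(273,270))])
print('corners side',[onz('side',p,.11) for p in((324,281),(357,290),(329,400),(283,388))])
print('vent',onz('side',(306,180),.155),onz('top',(389,203),.155),tri([ray('side',(306,180)),ray('top',(389,203))]))
print('cooker lid c',onz('top',(405,172),.11),onz('side',(274,182),.11))
print('red',onz('top',(155,202),.05),onz('side',(252,410),.05),'jar',onz('top',(200,170),.055))
E
for f in side top; do :; done
python3 - <<'E'
import cv2
t=cv2.imread('pics/top0.png');s=cv2.imread('pics/side0.png')
a=cv2.resize(t[110:240,335:475],(400,371),interpolation=3)
b=cv2.resize(s[140:250,210:340],(400,338),interpolation=3)
b=cv2.copyMakeBorder(b,0,33,0,0,0)
cv2.imwrite('pics/ck.png',cv2.hconcat([a,b]))
E
```

```text
pickflange [0.5151 0.3377 0.112 ] [0.5179 0.3414 0.112 ]
picktop tri [0.5156 0.3296 0.2008]
paddle flange [0.4761 0.137  0.112 ] [0.4766 0.1326 0.112 ]
corners [array([0.5614, 0.3632, 0.11  ]), array([0.5133, 0.0783, 0.11  ]), array([0.4314, 0.0909, 0.11  ])]
corners side [array([0.5067, 0.0905, 0.11  ]), array([0.4331, 0.1095, 0.11  ]), array([0.4673, 0.3765, 0.11  ]), array([0.5561, 0.3597, 0.11  ])]
vent [ 0.5804 -0.1926  0.155 ] [ 0.5854 -0.1956  0.155 ] [ 0.5833 -0.1958  0.1528]
cooker lid c [ 0.6738 -0.2444  0.11  ] [ 0.6705 -0.2307  0.11  ]
red [0.6205 0.4084 0.05  ] [0.6183 0.3787 0.05  ] jar [0.7038 0.2902 0.055 ]
```

View pics/ck.png

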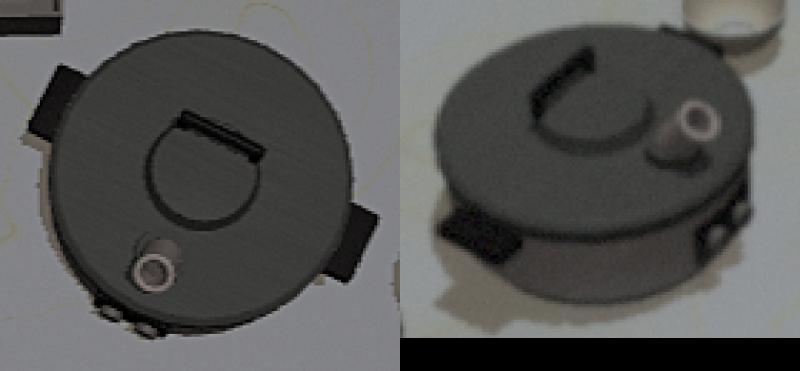

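The vent mouth is at top (388.6,205) and side (306.5,179). The side handles and the lift bow give a cooker yaw of about -25°. I'll move over the pick for a closer look.

```bash
python3 -m jog '-0.04 -0.009 -0.004 0 0 7 1; -0.08 -0.018 -0.008 0 0 14 1; -0.12 -0.026 -0.012 0 0 21 1; -0.16 -0.034 -0.016 0 0 28 1; -0.2 -0.043 -0.02 0 0 35 1; -0.24 -0.051 -0.025 0 0 42 1; -0.28 -0.06 -0.03 0 0 49 1; -0.32 -0.069 -0.035 0 0 56 1; -0.36 -0.077 -0.039 0 0 63 1; -0.4 -0.085 -0.039 0 0 70 1'
python3 -m jog '-0.005 -0.002 0 0 0 7 1; -0.01 -0.005 0 0 0 14 1; -0.01 -0.005 0 0 0 16 1; -0.01 -0.005 0 0 0 16 1'
python3 - <<'E'
from h import *
R,p=pose();print(p,manip.get_state()['eef_rot'],manip.get_state()['qpos']);snap('wrist','w1.png')
for n in('pick','fork','paddle','rack'):print(n,manip.find_in('wrist',n)[:3])
E
```

```text
t: 2.23
eef_pos: [0.5089, 0.3438, 0.2714]
eef_rot: [179.9, -0.0, 94.6]
force: [0.1, 1.3, -0.0]
grip_width: 1.0
grip_force: 0.0
t: 2.57
eef_pos: [0.5032, 0.3343, 0.2702]
eef_rot: [-180.0, 0.0, 78.8]
force: [-0.2, 0.3, 0.7]
grip_width: 0.997
grip_force: 0.0
[0.50324847 0.33427731 0.27022925] [-1.79994896e+02  2.89578690e-03  7.87969127e+01] [3.35929393e+01 1.39272345e+01 2.46253104e+01 1.00703738e+02
 1.54112392e-03 1.34796027e+02]
pick [{'extent': [393.5, 97.5, 477.4, 148.9], 'p': 0.88}, {'extent': [314.3, 198.9, 355.9, 267.7], 'p': 0.6}]
fork [{'extent': [313.6, 300.4, 355.1, 379.2], 'p': 0.82}]
paddle [{'extent': [314.1, 392.0, 350.4, 406.4], 'p': 0.86}]
rack [{'extent': [290.0, 165.9, 375.5, 403.8], 'p': 0.58}, {'extent': [309.5, 197.5, 356.0, 268.8], 'p': 0.57}]
```

View pics/w1.png

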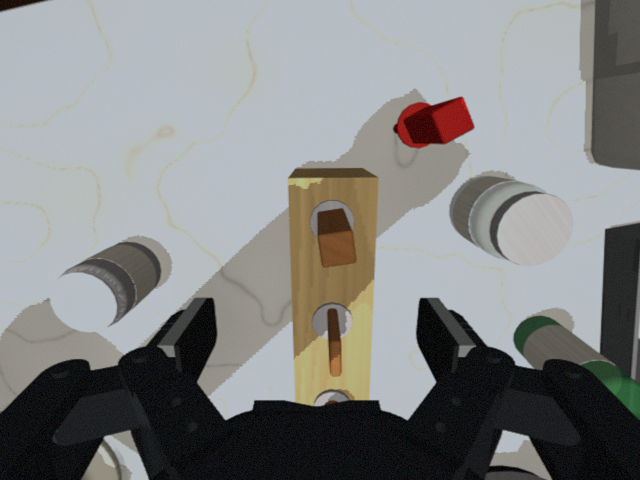

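```bash
python3 - <<'E'
from h import *
im=cv2.imread('pics/w1.png')
cv2.imwrite('pics/c1.png',cv2.resize(im[190:280,280:390],(770,630)[:2],interpolation=2)[:600])
R,p=pose()
print(onz('wrist',(332,220),.1125,(R,p)),onz('wrist',(338.5,250.5),.195,(R,p)))
print('rackend',[onz('wrist',q,.11,(R,p)) for q in((290,178),(378,178),(294,380),(371,380))])
E
```

```text
[0.51720921 0.3347175  0.1125    ] [0.51744114 0.33266452 0.195     ]
rackend [array([0.48763352, 0.37844613, 0.11      ]), array([0.5636942 , 0.36370898, 0.11      ]), array([0.44719243, 0.17145396, 0.11      ]), array([0.52698751, 0.15592787, 0.11      ])]
```

View pics/c1.png

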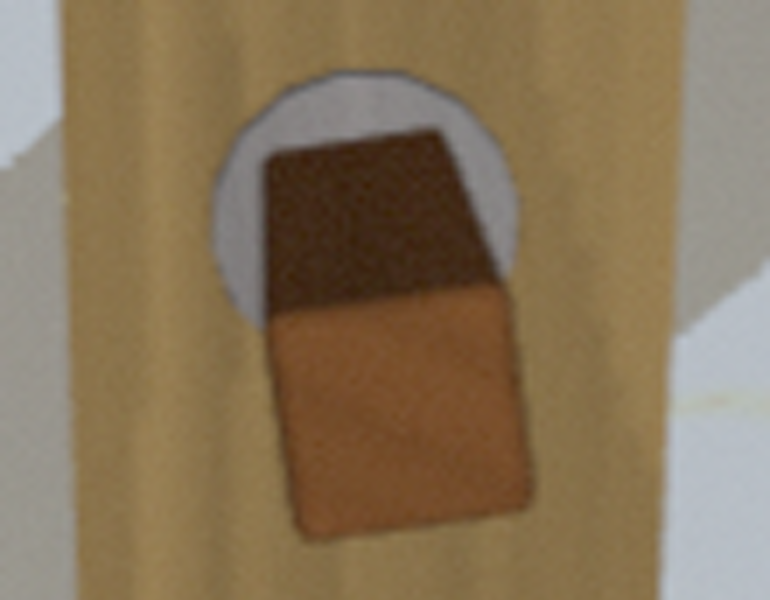

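The pick's handle is turned about 8° relative to the tool, its centre is at about (0.517,0.334), and the fingers have free space on both sides. Aligning and descending.

```bash
python3 -m jog '0.0024 0.0138 0 0 0 -6 1; 0.0024 0.0138 0.02 0 0 -7.7 1; 0.0024 0.0138 0.05 0 0 -7.7 1; 0.0024 0.0138 0.08 0 0 -7.7 1; 0.0024 0.0138 0.105 0 0 -7.7 1; 0.0024 0.0138 0.12 0 0 -7.7 1; 0.0024 0.0138 0.13 0 0 -7.7 1; 0.0024 0.0138 0.13 0 0 -7.7 1'
python3 -m jog '0 0 0 0 0 0 0.5; 0 0 0 0 0 0 0.4; 0 0 0 0 0 0 0.3; 0 0 0 0 0 0 0.2; 0 0 0 0 0 0 0.1; 0 0 0 0 0 0 0;0 0 0 0 0 0 0;0 0 0 0 0 0 0'
python3 - <<'E'
from h import *
s=manip.get_state();print(s['force'],s['wrist_torque'],s['qpos'])
E
```

```text
t: 3.48
eef_pos: [0.5161, 0.3342, 0.1381]
eef_rot: [-179.9, 0.1, 86.7]
force: [0.2, -0.1, -0.5]
grip_width: 1.005
grip_force: 0.0
t: 4.15
eef_pos: [0.5173, 0.3347, 0.1412]
eef_rot: [179.9, -0.1, 86.6]
force: [-0.3, 0.2, 5.4]
grip_width: 0.274
grip_force: 59.5
[-0.29503598  0.24731806  5.43127455] [ 0.0071417   0.06626365 -0.02273538] [3.28992814e+01 1.31228270e+01 9.29444888e+00 8.60797513e+01
 1.65618246e-03 1.26256669e+02]
```

```bash
python3 -m jog '0 0 -0.005 0 0 0 0; 0 0 -0.015 0 0 0 0; 0 0 -0.03 0 0 0 0; 0 0 -0.055 0 0 0 0; 0 0 -0.085 0 0 0 0; 0 0 -0.115 0 0 0 0; 0 0 -0.15 0 0 0 0; 0 0 -0.18 0 0 0 0; 0 0 -0.2 0 0 0 0; 0 0 -0.2 0 0 0 0'
python3 -m jog '0 0 0 0 0 0 0;0 0 0 0 0 0 0'
python3 - <<'E'
from h import *
R,p=pose();snap('wrist','w2.png');print(manip.find_in('wrist','pick')[:3])
np.save('w2pose.npy',np.c_[R,p]);i=manip.camera_info('wrist')
H=np.linalg.inv(i['hand_eye'])
for z in(.031,.115):
  c=H@[0,0,z,1];print((i['K']@c[:3])[:2]/c[2])
E
```

```text
t: 4.98
eef_pos: [0.5171, 0.3345, 0.3455]
eef_rot: [179.7, -0.2, 86.6]
force: [-0.6, -0.0, -1.4]
grip_width: 0.276
grip_force: 59.0
t: 5.15
eef_pos: [0.517, 0.3345, 0.3393]
eef_rot: [-179.9, 0.0, 86.6]
force: [0.3, 0.7, -1.8]
grip_width: 0.274
grip_force: 59.0
[{'extent': [378.2, 122.7, 434.5, 159.6], 'p': 0.69}, {'extent': [274.7, 231.0, 353.8, 404.9], 'p': 0.63}, {'extent': [67.5, 207.7, 166.1, 277.6], 'p': 0.39}]
[316.67591676 276.57873503]
[316.38846633 235.39789023]
```

View pics/w2.png

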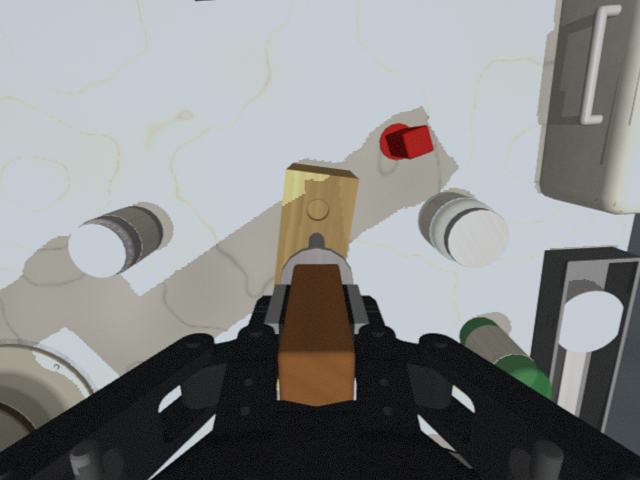

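The tip shows at (317,234), 1–2 px from the predicted straight axis, so the pick is centred in the grip. The empty hole shows at (318,209). Moving to the cooker.

```bash
python3 -m jog '-0.02 0 0 0 0 1 0; -0.05 0 0 0 0 3 0; -0.09 0.001 0 0 0 5 0; -0.13 0.001 0 0 0 7 0; -0.17 0.002 0 0 0 9 0; -0.21 0.002 0 0 0 11 0; -0.25 0.003 0 0 0 13 0; -0.29 0.003 0 0 0 15 0; -0.33 0.004 0 0 0 17 0; -0.37 0.004 0 0 0 19 0'
python3 -m jog '-0.036 0.014 0 0 0 1 0; -0.07 0.028 0 0 0 2 0; -0.095 0.04 0 0 0 2.6 0; -0.109 0.045 0 0 0 2.6 0;-0.109 0.045 0 0 0 2.6 0'
python3 - <<'E'
from h import *
d=np.load('w2pose.npy');print('hole',onz('wrist',(318,209.5),.11,(d[:,:3],d[:,3])))
s=manip.get_state();print(s['eef_pos'],s['eef_rot'],s['qpos'])
R,p=pose()
for c in('wrist','side','top'):
  snap(c,c+'3.png');print(c,[(np.round(e['extent'],1).tolist(),round(e['p'],2)) for e in manip.find_in(c,'vent')[:2]])
M=np.array([.584,-.195,.154]);y=np.radians(-25);a=np.array([-np.sin(.611)*np.cos(y),-np.sin(.611)*np.sin(y),np.cos(.611)])
print('to pre, tool axes',R.T@(M+.175*a-p))
E
```

```text
t: 6.08
eef_pos: [0.4983, -0.037, 0.3393]
eef_rot: [-179.9, 0.0, 67.6]
force: [1.7, 0.2, -2.1]
grip_width: 0.273
grip_force: 59.1
t: 6.5
eef_pos: [0.4987, -0.1558, 0.3387]
eef_rot: [-179.9, 0.1, 64.8]
force: [0.9, 1.0, -0.6]
grip_width: 0.271
grip_force: 59.1
hole [0.51859917 0.33202967 0.11      ]
[ 0.49873855 -0.15580113  0.33872063] [-1.79869068e+02  5.55413468e-02  6.48443378e+01] [-1.73280171e+01  5.37331486e+00  2.27940158e+01  1.07557977e+02
 -3.71915818e-02  9.78277531e+01]
wrist [([392.3, 193.9, 439.5, 234.2], 0.75)]
side [([292.5, 175.5, 311.0, 188.5], 0.68)]
top []
to pre, tool axes [ 0.00052911 -0.00646269  0.04139694]
```

```bash
python3 -m jog '0 -0.001 0.006 -5 0 0 0; 0 -0.002 0.012 -10 0 0 0; 0 -0.003 0.018 -15 0 0 0; 0 -0.004 0.024 -20 0 0 0; 0 -0.005 0.03 -25 0 0 0; 0 -0.006 0.036 -30 0 0 0; 0 -0.006 0.041 -35 0 0 0; 0 -0.006 0.041 -35 0 0 0; 0 -0.006 0.041 -35 0 0 0'
python3 - <<'E'
from h import *
np.set_printoptions(precision=4,suppress=True)
s=manip.get_state();print(s['eef_pos'],s['eef_rot'],s['qpos'],s['force'])
R,p=pose();np.save('w4pose.npy',np.c_[R,p]);print('z',R[:,2])
snap('wrist','w4.png');print([(np.round(e['extent'],1).tolist(),round(e['p'],2)) for e in manip.find_in('wrist','vent')[:2]])
for c in('side','top'):
  snap(c,c+'4.png');print(c,[(np.round(e['extent'],1).tolist(),round(e['p'],2)) for e in manip.find_in(c,'vent')[:2]])
w=cv2.imread('pics/w4.png')[100:340,200:520];t=cv2.imread('pics/top4.png')[140:240,340:440];sd=cv2.imread('pics/side4.png')[130:210,260:340]
a=cv2.resize(w,(800,600),interpolation=2);cv2.imwrite('pics/c4.png',a)
cv2.imwrite('pics/d4.png',cv2.hconcat([cv2.resize(t,(400,400),interpolation=2),cv2.resize(sd,(400,400),interpolation=2)]))
E
```

```text
t: 7.55
eef_pos: [0.4928, -0.1493, 0.299]
eef_rot: [145.1, -0.0, 65.1]
force: [-0.7, 0.1, -0.9]
grip_width: 0.27
grip_force: 59.5
[ 0.4928 -0.1493  0.299 ] [145.0632  -0.0187  65.1392] [-13.1884 -32.9539 -21.4113  67.1632  -6.6382  99.6226] [-0.6609  0.1394 -0.8828]
z [ 0.5197 -0.2405 -0.8198]
[([294.8, 197.5, 331.0, 240.9], 0.8)]
side [([292.7, 174.5, 310.7, 192.0], 0.83)]
top [([386.4, 194.2, 397.1, 213.2], 0.56)]
```

View pics/c4.png

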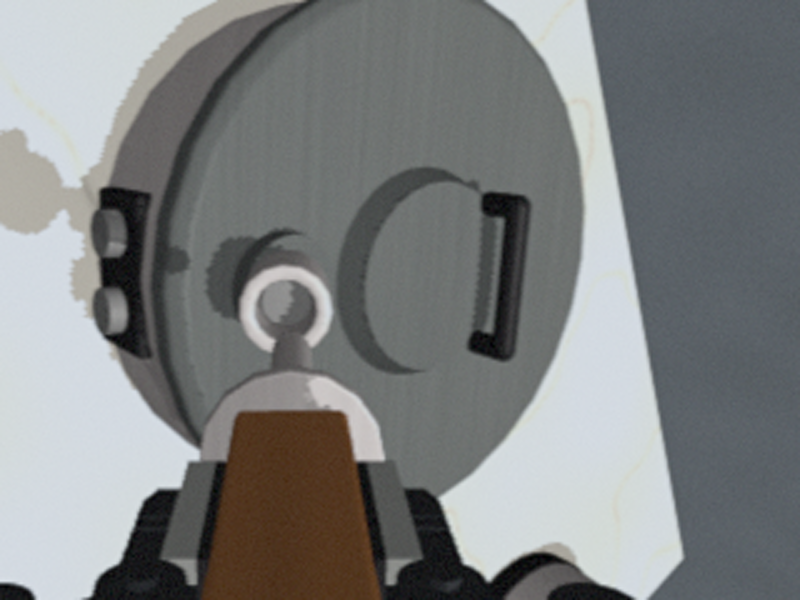

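The mouth ring is at about (314.4,223.6) in the full image, the bore looks straight on, and the bow's lean matches perspective, so the yaw is right.

```bash
python3 - <<'E'
from h import *
np.set_printoptions(precision=4,suppress=True)
d=np.load('w4pose.npy');R,p=d[:,:3],d[:,3]
im=cv2.imread('pics/w4.png');g=cv2.cvtColor(im,6).astype(int)
m=np.zeros(g.shape,np.uint8);m[200:246,290:338]=(g[200:246,290:338]>165)
n,l,st,c=cv2.connectedComponentsWithStats(m);k=1+np.argmax(st[1:,4]);print(st[k],c[k])
cn,_=cv2.findContours((l==k).astype(np.uint8),cv2.RETR_EXTERNAL,cv2.CHAIN_APPROX_NONE)
pt=max(cn,key=len)[:,0];pt=pt[pt[:,1]<228];e=cv2.fitEllipse(pt[:,None]);print(e)
for uv in((314.4,223.6),e[0]):
  o,r=ray('wrist',uv,(R,p))
  for z in(.165,.175,.18): 
    ot=R.T@(o-p);rt=R.T@r;print(z,ot+rt*(z-ot[2])/rt[2])
  t=[ray('side',(306.5,179.3)),ray('top',(388.6,205))]
  print('tri all',R.T@(tri(t+[(o,r)])-p),tri(t+[(o,r)]),'2cam',R.T@(tri(t)-p))
E
```

```text
[297 207  36  33 421] [314.0784 221.038 ]
((314.3753662109375, 221.27980041503906), (27.07314682006836, 32.6710319519043), 90.84996795654297)
0.165 [-0.0027 -0.0016  0.165 ]
0.175 [-0.0051 -0.0016  0.175 ]
0.18 [-0.0064 -0.0017  0.18  ]
tri all [-0.0045 -0.0017  0.1733] [ 0.5798 -0.1945  0.1559] 2cam [-0.0043 -0.0017  0.1733]
0.165 [-0.0005 -0.0016  0.165 ]
0.175 [-0.0029 -0.0017  0.175 ]
0.18 [-0.004  -0.0017  0.18  ]
tri all [-0.0035 -0.0016  0.173 ] [ 0.58   -0.1936  0.1562] 2cam [-0.0043 -0.0017  0.1733]
```

View pics/d4.png

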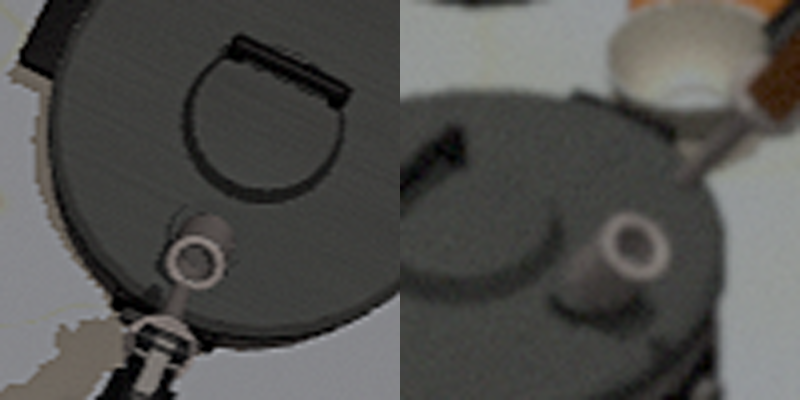

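```bash
python3 -m jog '-0.0022 -0.001 0.01 0 0 0 0; -0.0045 -0.0017 0.025 0 0 0 0; -0.0045 -0.0017 0.04 0 0 0 0; -0.0045 -0.0017 0.046 0 0 0 0; -0.0045 -0.0017 0.046 0 0 0 0;-0.0045 -0.0017 0.046 0 0 0 0'
python3 - <<'E'
from h import *
np.set_printoptions(precision=4,suppress=True)
s=manip.get_state();print(s['eef_pos'],s['eef_rot'],s['force'],s['wrist_torque'])
R,p=pose();np.save('w5pose.npy',np.c_[R,p]);print(R.T@(np.array([.5798,-.1945,.1559])-p))
w=snap('wrist','w5.png')[190:270,266:366,::-1];t=snap('top','top5.png')[180:220,365:415,::-1];sd=snap('side','side5.png')[160:200,285:335,::-1]
z=lambda x,n:cv2.resize(np.ascontiguousarray(x),n,interpolation=2)
cv2.imwrite('pics/c5.png',cv2.hconcat([z(w,(450,360)),cv2.vconcat([z(t,(300,240)),z(sd,(300,240))])[:360] if 0 else cv2.vconcat([z(t,(225,180)),z(sd,(225,180))])]))
E
```

```text
t: 8.35
eef_pos: [0.5147, -0.1654, 0.2602]
eef_rot: [145.1, 0.0, 65.0]
force: [0.3, -0.2, -1.5]
grip_width: 0.278
grip_force: 59.5
[ 0.5147 -0.1654  0.2602] [145.0668   0.0113  65.0251] [ 0.3303 -0.1516 -1.4673] [ 0.2602  0.5984 -0.0197]
[ 0.0011 -0.0013  0.1264]
```

View pics/c5.png

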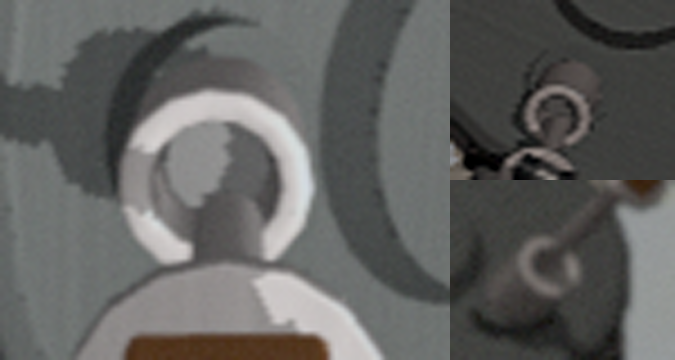

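The ring centre is at about (314.2,230.7) and the tip at (317.1,234.5), so the tip sits about 2 mm to the +y side of the tool. I'll correct that and enter the mouth.

```bash
python3 -m jog '0 -0.002 0.003 0 0 0 0; 0 -0.002 0.008 0 0 0 0; 0 -0.002 0.012 0 0 0 0; 0 -0.002 0.016 0 0 0 0; 0 -0.002 0.02 0 0 0 0; 0 -0.002 0.02 0 0 0 0; 0 -0.002 0.02 0 0 0 0'
cat > f.py <<'E'
from h import *
np.set_printoptions(precision=4,suppress=True)
s=manip.get_state();R,p=pose();d=np.load('w5pose.npy')
print('f tool',R.T@s['force'],'rel w5',d[:,:3].T@(p-d[:,3]),'tq',R.T@s['wrist_torque'])
E
python3 f.py
python3 - <<'E'
from h import *
w=snap('wrist','w6.png')[190:270,266:366,::-1]
cv2.imwrite('pics/c6.png',cv2.resize(np.ascontiguousarray(w),(500,400),interpolation=2))
E
```

```text
t: 9.08
eef_pos: [0.5236, -0.1694, 0.2426]
eef_rot: [145.0, 0.0, 65.0]
force: [-0.1, -0.2, -1.8]
grip_width: 0.275
grip_force: 59.5
f tool [-0.215  -1.0502  1.4116] rel w5 [ 0.0001 -0.0021  0.02  ] tq [0.6719 0.0207 0.0171]
```

View pics/c6.png

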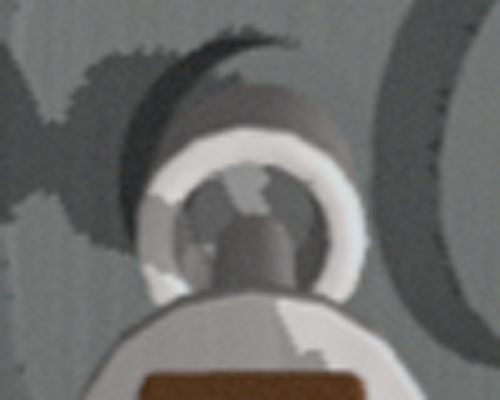

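The tip is inside the bore and centred (255 against ring centre 252), with no contact force. Feeling for the plunger.

```bash
python3 -m jog '0 0 0.001 0 0 0 0; 0 0 0.002 0 0 0 0; 0 0 0.003 0 0 0 0; 0 0 0.003 0 0 0 0' >/dev/null; python3 f.py
python3 -m jog '0 0 0.001 0 0 0 0; 0 0 0.002 0 0 0 0; 0 0 0.002 0 0 0 0' >/dev/null; python3 f.py
python3 -m jog '0 0 0.001 0 0 0 0; 0 0 0.002 0 0 0 0; 0 0 0.002 0 0 0 0' >/dev/null; python3 f.py
```

```text
f tool [-0.0203 -0.3214  1.2618] rel w5 [ 0.0002 -0.0019  0.0228] tq [ 0.6984 -0.0437  0.0022]
f tool [-1.0606 -0.9524  0.484 ] rel w5 [ 0.0002 -0.0019  0.0249] tq [ 0.643  -0.0026 -0.0101]
f tool [ 0.2393 -1.6492  1.1336] rel w5 [ 0.0001 -0.0019  0.0269] tq [ 0.6637 -0.0624 -0.0015]
```

```bash
python3 -m jog '0 0 0.001 0 0 0 0; 0 0 0.002 0 0 0 0; 0 0 0.002 0 0 0 0' >/dev/null; python3 f.py
python3 -m jog '0 0 0.0005 0 0 0 0; 0 0 0.001 0 0 0 0; 0 0 0.001 0 0 0 0' >/dev/null; python3 f.py
python3 -m jog '0 0 0.0005 0 0 0 0; 0 0 0.001 0 0 0 0; 0 0 0.001 0 0 0 0' >/dev/null; python3 f.py
```

```text
f tool [ 0.0096 -0.8434  1.8331] rel w5 [ 0.0002 -0.0019  0.0289] tq [0.716  0.0071 0.0149]
f tool [-0.1355 -0.5152  0.    ] rel w5 [ 0.0002 -0.0018  0.0297] tq [ 0.6653 -0.0386  0.0212]
f tool [-0.8683 -0.26   -1.3212] rel w5 [ 0.0002 -0.0017  0.0305] tq [ 0.7851  0.0147 -0.0515]
```

```bash
for i in 1; do python3 -m jog '0 0 0.0005 0 0 0 0; 0 0 0.001 0 0 0 0; 0 0 0.001 0 0 0 0' >/dev/null; python3 f.py; done
python3 -m jog '0 0 0.0005 0 0 0 0; 0 0 0.001 0 0 0 0; 0 0 0.001 0 0 0 0' >/dev/null; python3 f.py
python3 -m jog '0 0 0.0005 0 0 0 0; 0 0 0.001 0 0 0 0; 0 0 0.0015 0 0 0 0; 0 0 0.002 0 0 0 0; 0 0 0.002 0 0 0 0' >/dev/null; python3 f.py
```

```text
f tool [-0.6956 -1.2272 -3.5542] rel w5 [ 0.0002 -0.0016  0.0315] tq [ 0.9806 -0.0098  0.0126]
f tool [-0.3802 -1.573  -4.6506] rel w5 [ 0.0002 -0.0016  0.0325] tq [ 0.8553 -0.019   0.0342]
f tool [-0.2536 -1.124  -4.4088] rel w5 [ 0.0002 -0.0017  0.0346] tq [ 0.8676 -0.0585 -0.0074]
```

```bash
python3 -m jog '0 0 0.0005 0 0 0 0; 0 0 0.001 0 0 0 0; 0 0 0.0015 0 0 0 0; 0 0 0.002 0 0 0 0; 0 0 0.0025 0 0 0 0; 0 0 0.003 0 0 0 0; 0 0 0.003 0 0 0 0' >/dev/null; python3 f.py
python3 -m jog '0 0 0.0005 0 0 0 0; 0 0 0.001 0 0 0 0; 0 0 0.001 0 0 0 0' >/dev/null; python3 f.py
python3 -m jog '0 0 0.0005 0 0 0 0; 0 0 0.001 0 0 0 0; 0 0 0.001 0 0 0 0' >/dev/null; python3 f.py
```

```text
f tool [-0.071  -1.2462 -6.9506] rel w5 [ 0.0001 -0.0017  0.0376] tq [ 0.8155 -0.1086 -0.0021]
f tool [-1.213  -1.0144 -8.0125] rel w5 [ 0.0001 -0.0017  0.0386] tq [ 0.8746 -0.164   0.0457]
f tool [-0.1542 -1.9404 -8.5553] rel w5 [ 0.0001 -0.0016  0.0395] tq [ 0.9389 -0.1702  0.0118]
```

```bash
python3 -m jog '0 0 0.0003 0 0 0 0; 0 0 0.0005 0 0 0 0; 0 0 0.0005 0 0 0 0' >/dev/null; python3 f.py
python3 -m jog '0 0 0.0002 0 0 0 0; 0 0 0.0005 0 0 0 0; 0 0 0.0005 0 0 0 0' >/dev/null; python3 f.py
```

```text
f tool [-1.1948 -2.2974 -8.6066] rel w5 [ 0.0001 -0.0016  0.0399] tq [ 0.9818 -0.1838 -0.0193]
f tool [-0.4587 -2.7613 -8.3929] rel w5 [ 0.0001 -0.0016  0.0404] tq [ 1.0323 -0.2623  0.0382]
```

```bash
Z='0 0 0 0 0 0 0'; python3 -m jog '0 0 0 0 0 0 0;0 0 0 0 0 0 0;0 0 0 0 0 0 0;0 0 0 0 0 0 0;0 0 0 0 0 0 0;0 0 0 0 0 0 0;0 0 0 0 0 0 0;0 0 0 0 0 0 0;0 0 0 0 0 0 0;0 0 0 0 0 0 0' >/dev/null; python3 f.py
python3 -m jog '0 0 0.0003 0 0 0 0;0 0 0.0005 0 0 0 0;0 0 0.0005 0 0 0 0;0 0 0.0005 0 0 0 0;0 0 0.0005 0 0 0 0;0 0 0.0005 0 0 0 0;0 0 0.0005 0 0 0 0;0 0 0.0005 0 0 0 0;0 0 0.0005 0 0 0 0;0 0 0.0005 0 0 0 0' ; python3 f.py
```

```text
f tool [-0.9532 -1.0452 -8.9497] rel w5 [ 0.0001 -0.0016  0.0404] tq [ 1.0335 -0.2101  0.0168]
t: 14.88
eef_pos: [0.5348, -0.1746, 0.2258]
eef_rot: [145.0, -0.0, 65.0]
force: [-6.3, 2.7, 5.7]
grip_width: 0.269
grip_force: 60.7
f tool [-0.1553 -2.3086 -8.6349] rel w5 [ 0.0001 -0.0016  0.0409] tq [ 1.0582 -0.2397  0.0376]
```

```bash
python3 -m jog '0 0 0 0 0 0 0;0 0 0 0 0 0 0;0 0 0 0 0 0 0;0 0 0 0 0 0 0;0 0 0 0 0 0 0;0 0 0 0 0 0 0;0 0 0 0 0 0 0;0 0 0 0 0 0 0' >/dev/null; python3 f.py
python3 -m jog '0 0 -0.0003 0 0 0 0;0 0 -0.0007 0 0 0 0;0 0 -0.0012 0 0 0 0;0 0 -0.0017 0 0 0 0;0 0 -0.0022 0 0 0 0;0 0 -0.0027 0 0 0 0;0 0 -0.0032 0 0 0 0;0 0 -0.0037 0 0 0 0;0 0 -0.0042 0 0 0 0;0 0 -0.0047 0 0 0 0' >/dev/null; python3 f.py
python3 -m jog '0 0 -0.0005 0 0 0 0;0 0 -0.001 0 0 0 0;0 0 -0.0015 0 0 0 0;0 0 -0.002 0 0 0 0;0 0 -0.0025 0 0 0 0;0 0 -0.003 0 0 0 0;0 0 -0.0035 0 0 0 0;0 0 -0.004 0 0 0 0;0 0 -0.0045 0 0 0 0;0 0 -0.005 0 0 0 0' >/dev/null; python3 f.py
python3 -m jog '0 0 -0.0005 0 0 0 0;0 0 -0.001 0 0 0 0;0 0 -0.0015 0 0 0 0;0 0 -0.002 0 0 0 0;0 0 -0.0025 0 0 0 0;0 0 -0.003 0 0 0 0;0 0 -0.0035 0 0 0 0;0 0 -0.004 0 0 0 0;0 0 -0.004 0 0 0 0;0 0 -0.004 0 0 0 0' ; python3 f.py
```

```text
f tool [-1.6964 -1.8883 -9.1174] rel w5 [ 0.0001 -0.0016  0.0409] tq [ 0.9681 -0.2182  0.0318]
f tool [-0.2645 -1.0505 -6.0188] rel w5 [ 0.0002 -0.0017  0.0364] tq [ 0.7478 -0.0969 -0.0432]
f tool [-1.3944 -0.3537 -2.2351] rel w5 [ 0.0002 -0.0018  0.0315] tq [ 0.397  -0.0694  0.0372]
t: 18.05
eef_pos: [0.5277, -0.1712, 0.2367]
eef_rot: [145.0, 0.0, 65.0]
force: [0.5, 0.2, -1.0]
grip_width: 0.277
grip_force: 59.5
f tool [ 0.398  -0.2577  1.01  ] rel w5 [ 0.0002 -0.0018  0.0274] tq [ 0.673   0.0002 -0.0401]
```

Eased up with no force spike, and the force is back at baseline. Withdrawing and untilting.

```bash
python3 -m jog '0 0 -0.003 0 0 0 0;0 0 -0.008 0 0 0 0;0 0 -0.015 0 0 0 0;0 0 -0.025 0 0 0 0;0 0 -0.04 0 0 0 0;0 0 -0.055 0 0 0 0;0 0 -0.07 0 0 0 0;0 0 -0.085 0 0 0 0;0 0 -0.09 0 0 0 0;0 0 -0.09 0 0 0 0' >/dev/null
python3 -m jog '0 0 -0.005 5 0 0 0;0 0 -0.01 10 0 0 0;0 0 -0.015 15 0 0 0;0 0 -0.02 20 0 0 0;0 0 -0.025 25 0 0 0;0 0 -0.03 30 0 0 0;0 0 -0.035 35 0 0 0;0 0 -0.035 35 0 0 0'
python3 - <<'E'
from h import *
s=manip.get_state();R,p=pose();print(p,s['eef_rot'],s['qpos'])
print(R.T@(np.array([.5185,.3325,.345])-p))
E
```

```text
t: 19.55
eef_pos: [0.4647, -0.1418, 0.3357]
eef_rot: [-179.4, 0.0, 65.0]
force: [2.1, 0.3, -1.6]
grip_width: 0.274
grip_force: 59.5
[ 0.46469365 -0.14178823  0.33569444] [-1.79409191e+02  4.85271815e-02  6.50192749e+01] [-1.69880980e+01  5.72871714e-01  1.74180764e+01  1.07437022e+02
  3.40946974e-02  9.79927011e+01]
[ 0.45263362 -0.15161734 -0.00812597]
```

```bash
python3 -m jog '0.02 -0.007 -0.002 0 0 -1 0;0.055 -0.018 -0.004 0 0 -3 0;0.092 -0.031 -0.006 0 0 -5 0;0.129 -0.043 -0.008 0 0 -7 0;0.166 -0.056 -0.008 0 0 -9 0;0.203 -0.068 -0.008 0 0 -11 0;0.24 -0.08 -0.008 0 0 -13 0;0.277 -0.093 -0.008 0 0 -15 0;0.314 -0.105 -0.008 0 0 -17 0;0.351 -0.118 -0.008 0 0 -19 0' >/dev/null
python3 - <<'E'
from h import *
s=manip.get_state();R,p=pose();print(p,s['eef_rot'])
print(R.T@(np.array([.5185,.3325,.345])-p))
E
```

```text
[0.50373557 0.22907003 0.34717596] [ 1.79828820e+02 -6.83939360e-02  8.41518011e+01]
[0.10439337 0.00414189 0.00231296]
```

```bash
python3 -m jog '0.037 0.001 0 0 0 -1 0;0.07 0.001 0 0 0 -2 0;0.095 0.002 0 0 0 -2.6 0;0.106 0.002 0 0 0 -2.6 0;0.106 0.002 0 0 0 -2.6 0;0.106 0.002 0 0 0 -2.6 0;0.106 0.002 0 0 0 -2.6 0' >/dev/null
python3 - <<'E'
from h import *
s=manip.get_state();R,p=pose();np.save('w7pose.npy',np.c_[R,p]);print(p,s['eef_rot'])
print(R.T@(np.array([.5185,.3325,.345])-p))
w=snap('wrist','w7.png')[140:300,216:416,::-1]
cv2.imwrite('pics/c7.png',cv2.resize(np.ascontiguousarray(w),(750,600),interpolation=2))
E
```

```text
[0.51678008 0.33163599 0.34744285] [ 1.79929777e+02 -2.65364825e-02  8.66246228e+01]
[0.00096264 0.00166307 0.00244534]
```

View pics/c7.png

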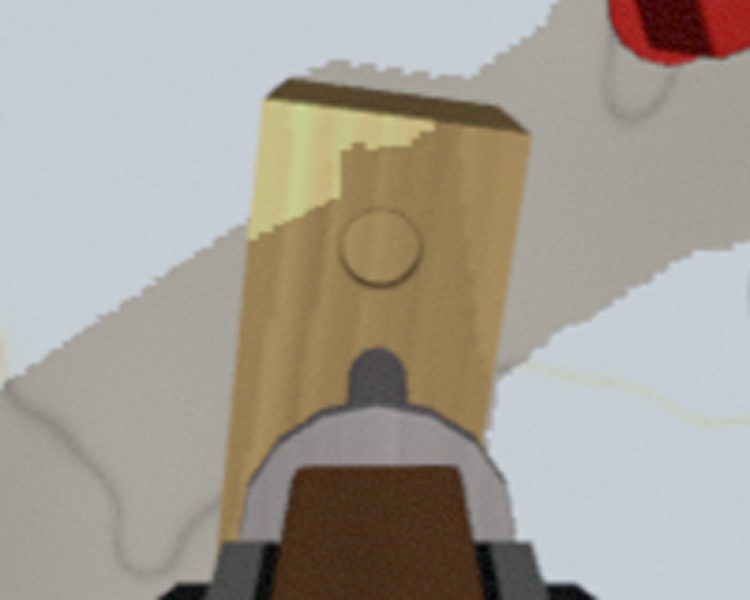

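The hole is at (317.6,205.9) and the tip at (316.8,235.5) in the full image.

```bash
python3 - <<'E'
from h import *
d=np.load('w7pose.npy');R,p=d[:,:3],d[:,3]
h=onz('wrist',(317.6,205.9),.11,(R,p));print(h,R.T@(h-p))
for z in(.113,.115): 
  o,r=ray('wrist',(316.8,235.5),(R,p));ot=R.T@(o-p);rt=R.T@r;print(ot+rt*(z-ot[2])/rt[2])
E
```

```text
[0.51869723 0.33202286 0.11      ] [0.0003891  0.00160003 0.2374452 ]
[0.00047607 0.00031754 0.113     ]
[-8.36573857e-05  3.23984594e-04  1.15000000e-01]
```

```bash
python3 -m jog '0.0004 0.0014 0.015 0 0 0 0;0.0004 0.0014 0.04 0 0 0 0;0.0004 0.0014 0.07 0 0 0 0;0.0004 0.0014 0.095 0 0 0 0;0.0004 0.0014 0.112 0 0 0 0;0.0004 0.0014 0.12 0 0 0 0;0.0004 0.0014 0.128 0 0 0 0;0.0004 0.0014 0.136 0 0 0 0;0.0004 0.0014 0.14 0 0 0 0;0.0004 0.0014 0.14 0 0 0 0'
python3 -m jog '0 0 0.01 0 0 0 0;0 0 0.02 0 0 0 0;0 0 0.03 0 0 0 0;0 0 0.04 0 0 0 0;0 0 0.05 0 0 0 0;0 0 0.057 0 0 0 0;0 0 0.06 0 0 0 0;0 0 0.06 0 0 0 0'
```

```text
t: 21.85
eef_pos: [0.5183, 0.3324, 0.2069]
eef_rot: [-180.0, 0.0, 86.6]
force: [-0.1, -0.1, -1.6]
grip_width: 0.275
grip_force: 59.8
t: 22.52
eef_pos: [0.5179, 0.3324, 0.146]
eef_rot: [-179.9, 0.1, 86.6]
force: [-0.7, -0.4, -1.2]
grip_width: 0.274
grip_force: 59.8
```

In the hole with no forces. Lowering gently to flange contact.

```bash
python3 -m jog '0 0 0.001 0 0 0 0;0 0 0.002 0 0 0 0;0 0 0.003 0 0 0 0;0 0 0.003 0 0 0 0'
python3 -m jog '0 0 0.001 0 0 0 0;0 0 0.0015 0 0 0 0;0 0 0.0015 0 0 0 0'
```

```text
t: 22.85
eef_pos: [0.5184, 0.3327, 0.1443]
eef_rot: [180.0, -0.0, 86.6]
force: [-0.2, -0.6, -0.6]
grip_width: 0.275
grip_force: 59.8
t: 23.1
eef_pos: [0.5182, 0.3326, 0.1425]
eef_rot: [-180.0, 0.0, 86.6]
force: [0.0, -1.1, -1.6]
grip_width: 0.273
grip_force: 59.8
```

```bash
python3 -m jog '0 0 0.0005 0 0 0 0;0 0 0.001 0 0 0 0;0 0 0.001 0 0 0 0;0 0 0.001 0 0 0 0'
python3 -m jog '0 0 0.0005 0 0 0 0;0 0 0.001 0 0 0 0;0 0 0.001 0 0 0 0;0 0 0.001 0 0 0 0'
```

```text
t: 23.43
eef_pos: [0.5182, 0.3326, 0.1416]
eef_rot: [-180.0, 0.0, 86.6]
force: [0.2, -0.1, -1.9]
grip_width: 0.274
grip_force: 59.8
t: 23.77
eef_pos: [0.5183, 0.3326, 0.1412]
eef_rot: [180.0, -0.0, 86.6]
force: [-1.5, -1.6, 4.8]
grip_width: 0.274
grip_force: 60.3
```

Flange contact at TCP z 0.1412, the same height as at the start. Opening.

```bash
python3 -m jog '0 0 0 0 0 0 0.3;0 0 0 0 0 0 0.35;0 0 0 0 0 0 0.45;0 0 0 0 0 0 0.6;0 0 0 0 0 0 0.8;0 0 0 0 0 0 1;0 0 0 0 0 0 1;0 0 0 0 0 0 1;0 0 0 0 0 0 1'
python3 -m jog '0 0 -0.01 0 0 0 1;0 0 -0.03 0 0 0 1;0 0 -0.05 0 0 0 1;0 0 -0.08 0 0 0 1;0 0 -0.11 0 0 0 1;0 0 -0.14 0 0 0 1;0 0 -0.15 0 0 0 1;0 0 -0.15 0 0 0 1;0 0 -0.15 0 0 0 1;0 0 -0.15 0 0 0 1'
python3 - <<'E'
from h import *
w=snap('wrist','w8.png')[140:380,216:496,::-1];s=snap('side','s8.png')[120:440,180:440,::-1]
z=lambda x,n:cv2.resize(np.ascontiguousarray(x),n,interpolation=2)
cv2.imwrite('pics/c8.png',cv2.hconcat([z(w,(400,343)),z(cv2.copyMakeBorder(np.ascontiguousarray(s),0,0,0,0,0),(279,343))]))
E
```

```text
t: 24.52
eef_pos: [0.5183, 0.3326, 0.1406]
eef_rot: [180.0, -0.0, 86.6]
force: [-0.4, -0.3, 0.2]
grip_width: 1.001
grip_force: 0.0
t: 25.35
eef_pos: [0.5181, 0.3325, 0.2894]
eef_rot: [-179.9, 0.1, 86.6]
force: [0.2, 0.5, 0.3]
grip_width: 0.997
grip_force: 0.0
```

View pics/c8.png

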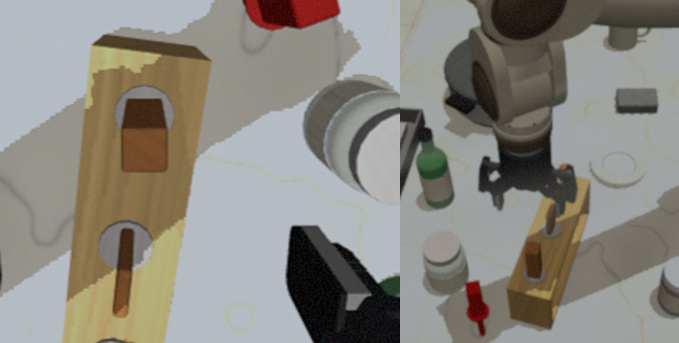

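The pick hangs upright in its own hole (left view, around (145,130)), with its flange flat, the fork undisturbed and the gripper clear. Handing in.

```bash
python3 -c "
from station import manip
print(manip.job_done())"
```

```text
the job is handed in; nothing more can be done
None
```

The job is handed in: I pressed the vent plunger down (about 9 mm, judging by force), held it over 2 s, eased it up at about 6 mm/s, and hung the pick back upright in its own hole; the hand-in returned no verdict.

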